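# Move a battery pack from charger to tester through their push-push catches

## Task

The battery pack is locked flush in the orange charger by a push-push catch. Press it fully down so that it pops up, lift it out, stand it in the slot of the white tester and press it fully down so that it stays locked, flush with the rim, when you let go. Feel for the bottom stop and press with no more than about 25 N, and leave the multimeter, tin and screwdriver where they are.

Things in the scene. Friction and masses are not known exactly. Their poses are not given: they have to be found in the camera images.
- pack_center (a point): battery pack, 46 mm (x) by 72 mm (y) by 48 mm high, black below, grey above, a yellow spot amid its flat top, about 0.25 kg. The point is its centre, 24 mm under the top; its axes are the pack's, z up. Flush, it cannot be gripped; popped up, grip it across its 46 mm width by the 14 mm above the rim. It fits a slot either way round
- charger: orange battery charger, black trim, four green lamps. Housing 67 (x) by 93 (y) by 77 mm tall plus an 18 mm latch housing behind (+x), fixed on a 108 mm square, 6 mm base plate. Origin: on the bench under the slot's centre; x to the latch housing, y along the slot, z up. Both docks have the same push-push catch: pressed to its bottom stop and let go, it goes from locked to released or back; it trips about 1 mm before the stop.
- tester: white battery tester, blue trim, small screen and knob. Housing 67 (x) by 93 (y) by 77 mm tall plus an 18 mm latch housing behind (+x), fixed on a 108 mm square, 6 mm base plate. Origin: on the bench under the slot's centre; x to the latch housing, y along the slot, z up. The stop lies 19 to 31 mm below the seat's released place; it differs between docks and cannot be seen, only felt.
- charger_mouth (a point): centre of the charger slot's mouth, level with the rim, 77 mm above the bench; axes as the housing's. The slot is upright, 49 mm (x) by 75 mm (y), with a 45 degree lead-in 4 mm wide and deep round the mouth
- tester_mouth (a point): centre of the tester slot's mouth, level with the rim, 77 mm above the bench; axes as the housing's. The slot is upright, 49 mm (x) by 75 mm (y), with a 45 degree lead-in 4 mm wide and deep round the mouth
- charger_seat: black spring plate in the charger's slot on which the pack stands; origin: centre of its top face, z up. Locked at the start: 47 to 48 mm below the mouth, the pack's top level with the rim within 1 mm. Released: 34 mm below the mouth, pack 14 mm proud. It comes up within a second once the pusher is gone
- tester_seat: the same plate in the tester's slot, released (34 mm below the mouth) and empty at the start; locked, it stays 47 to 48 mm below the mouth. Pushing the pack down slowly (about 10 mm/s) takes 4 to 10 N, more the deeper; at the stop the force rises steeply, and when 14 N are felt the catch has tripped. A fast push feels more and can seem to be at the stop too early
- multimeter: yellow and black multimeter, 141 x 69 x 42 mm, lying at the left; leave alone
- flux_tin: flat white tin, 55 mm across, 22 mm high; leave alone
- screwdriver: screwdriver with a red handle, 172 mm long, 24 mm thick; leave alone
There are look-alikes about, which are no part of the job. Leave any brown or green look-alike of the part that bears pack_center alone.

How it is judged:
By the outcome, as a careful person would: the job done as asked, in the order asked, and still so for the second after the job is handed in, with the robot touching nothing.
It also fails if it takes over 64 s, if anything falls off the work surface, if the arm or the gripper's body presses on something with over 40 N, if the wrist force passes 120 N, or if a joint passes its speed limit or range.

## Robot

A 6-joint arm with a two-finger parallel gripper is mounted at the origin on a cart in front of the work surface, level with it; the furniture and walls round the work are solid. World frame = base frame: x ahead of the robot, y to its left, z up, the work surface at z = 0. Lengths are in m, angles in rad, forces in N, time in s.
With the tool pointing down it reaches from about 0.375 to 0.925 m from the base axis. Payload 5.7 kg.
Tool frame: the origin (TCP) lies between the finger pads; the fingertips stand 25 mm ahead of it and the grasp point (between the pads) lies 6 mm ahead of it; z points along the fingers, y is the line along which they close (so a half turn about z gives the same grasp; the last joint's range is limited). The gripper opens to 85 mm and grips with 20 to 120 N. Pads are 22 mm wide; open, the fingers measure 114 mm over their backs; the gripper's body (76 mm by 85 mm) begins 54 mm behind the grasp point. The pads swing forward as they close: fully open they stand 13 mm farther back than shut.
Start: joints at [1.16, 0.359, 1.51, -0, 1.272, -0.115], TCP at [0.175, 0.574, 0.256] pointing down, gripper open.
Joint ranges: [-2.97, 2.97], [-1.01, 2.36], [0.21, 2.38], [-0.96, 4.11], [0.2, 2.71], [-2.98, 2.98]. Speed limits (rad/s): [2.39, 2.39, 3.14, 3.14, 3.14, 3.14].

## Interface

Orientations are given as a unit quaternion [w, x, y, z].
In Python, from workcell import observe, snapshot, camera_model, close_job, boxes_of gives the robot as it stands.
- The arm moves only by the tool servo_tool, never from a script. Its argument "series" is a list that holds one entry, the list of rows, each a list of 7 numbers: the shift along the tool's x, y, z in mm, then the turn, a rotation vector about the tool's x, y, z in rad, then the opening, from 0 (shut) to 1 (fully open). In form: [[[tx, ty, tz, ax, ay, az, hand], ...]]. A call has 1 to 5 rows; each row is the pose to reach, as a shift and turn from the pose commanded when the call began, along the tool's axes at that moment; what a row does not reach only later rows make up. A row lasts 1/8 s, in which the tool goes at most 62.5 mm and 10.7 degrees, less where a joint would pass 70% of its speed; a pose out of reach is approached as far as the arm can. A call with a gripper value outside its range is refused whole. The fingers move at their own pace and stop on an object; the grip force is fixed at half the most. Time passes only in rows, so rows that repeat a pose let the fingers close. It gives the time, the measured TCP pose, the force, the opening and the grip force at its end, in the units of the state.
- observe(): the state, without advancing time (a new reading comes with each control period).
- snapshot(name): name is "scene" or "top"; returns the picture (400x640x3 uint8, red, green, blue); there is no depth.
- camera_model(name): a dict with "camera_matrix" (3x3 intrinsics, pixels), "world_from_camera" (4x4, takes a point from camera to world coordinates). Camera axes: x right, y up, looking along -z (the intrinsics and any distortion apply to the point x, -y, -z); pixel columns grow to the right and rows downward; lengths in m; the calibration is good to about 2 mm. A picture is of the moment at which its call begins. camera_model takes no time and is no camera call.
- close_job(): hands the job in; it is judged then, once.
Trained networks look in the newest picture that a camera, given by its name, has taken for a name from the list of things; names that differ only in an ending like _2 or _b are one class to them, and where a whole thing is asked for, a point or a joint stands for the part that bears it (a point fixed in the world has none). Each returns a list of dicts, best first, with "p" (0 to 1); they miss things now and then, are a little off and sometimes report something else, mostly with a low value. They report only what shows in the picture. A call takes as long as a camera call. They do not tell look-alikes from the thing itself.
- boxes_of(camera, label): "pixel" ([column, row] in pixels, amid what is visible of it).
The state is a dict: "time_s": time; "joint_pos": joint angles; "joint_velocities": joint speeds; "tau": joint torques, N m; "position": TCP position; "tcp_rot": TCP orientation; "wrist_force": force on the tool from outside, world axes, zero at the start; "moment": the same for the moment, N m; "gripper_width": finger opening in m; "grip_force": force on a finger pad.
Only numpy, scipy, OpenCV 4.12 (cv2) and the standard library are available. Lean on these libraries where they do the work, as an engineer would, in place of code of your own. Each camera call takes 0.05 s, during which the arm holds its last target. There are 200 camera calls.

## Working session

There is one attempt and no reset: what is moved stays moved. The work goes in short steps, Python scripts to look and compute and a tool call to move; the robot and the scene stay as the last step left them, time stands still between calls to the robot, and variables do not carry over. Pictures are saved under pics/ and viewed, at most 10 in all, crops included, and the job is handed in when it is done.

Besides the shell and the picture viewer there is one more tool, called after "Emit:" as name([rows], argument=value, ...), one row to a line, values as JSON. servo_tool: Moves the arm, as the interface text tells. Its arguments: {"type":"object","properties":{"series":{"type":"array"}},"required":["series"]}

```bash
mkdir -p pics; ls
python3 - <<'E'
from workcell import *
import cv2,numpy as np
for c in("scene","top"):
    im=snapshot(c); cv2.imwrite(f"pics/{c}0.png",im[:,:,::-1])
    m=camera_model(c); print(c,np.round(m["camera_matrix"],1).tolist(),np.round(m["world_from_camera"],4).tolist(),[k for k in m])
    for l in("pack_center","charger","tester","charger_mouth","tester_mouth","tester_seat","multimeter","flux_tin","screwdriver"):
        print(l,[(np.round(d["pixel"]).tolist(),round(d["p"],2)) for d in boxes_of(c,l)])
s=observe();print(s)
E
```

```text
pics
scene [[437.8, 0.0, 322.9], [0.0, 437.8, 197.8], [0.0, 0.0, 1.0]] [[0.776, 0.2651, -0.5723, -0.1578], [-0.6306, 0.3417, -0.6968, -0.7152], [0.0108, 0.9016, 0.4324, 0.5647], [0.0, 0.0, 0.0, 1.0]] ['camera_matrix', 'world_from_camera']
pack_center [([434.0, 261.0], 0.9), ([367.0, 220.0], 0.83), ([284.0, 185.0], 0.82), ([376.0, 284.0], 0.69)]
charger [([369.0, 242.0], 0.77)]
tester [([320.0, 194.0], 0.79)]
charger_mouth [([368.0, 241.0], 0.84)]
tester_mouth [([320.0, 196.0], 0.64), ([367.0, 238.0], 0.45)]
tester_seat []
multimeter [([247.0, 180.0], 0.61)]
flux_tin [([284.0, 171.0], 0.59)]
screwdriver [([424.0, 291.0], 0.64)]
top [[457.6, 0.0, 313.6], [0.0, 457.6, 201.5], [0.0, 0.0, 1.0]] [[0.0076, 0.9831, -0.1831, 0.2677], [-1.0, 0.0068, -0.0049, 0.0542], [-0.0036, 0.1831, 0.9831, 1.1765], [0.0, 0.0, 0.0, 1.0]] ['camera_matrix', 'world_from_camera']
pack_center [([377.0, 197.0], 0.81), ([222.0, 185.0], 0.81), ([422.0, 238.0], 0.68), ([428.0, 179.0], 0.58)]
charger [([370.0, 208.0], 0.72)]
tester [([280.0, 179.0], 0.74)]
charger_mouth [([374.0, 208.0], 0.81)]
tester_mouth [([275.0, 
[... 188 characters left out ...]
e_s': 1.0, 'joint_pos': array([ 1.15988892e+00,  3.58788556e-01,  1.51043279e+00, -1.04113021e-05,
        1.27252252e+00, -1.15086285e-01]), 'joint_velocities': array([-0.00056941,  0.00060053, -0.00011396, -0.00115787, -0.00091879,
        0.00034253]), 'tau': array([ 1.36136710e-03, -5.27575600e+01, -2.79062176e+01, -2.78825401e-04,
        1.67955408e-03, -1.53773868e-05]), 'position': array([0.17489592, 0.57388624, 0.25626109]), 'tcp_rot': array([-1.48507212e-05,  1.47370318e-01,  9.89081384e-01, -7.42983931e-05]), 'wrist_force': array([-1.03288115,  0.01742457, -0.24775454]), 'moment': array([0.00195119, 0.02514035, 0.02795312]), 'grip_force': 0.0, 'gripper_width': 0.08536032395387955}
```

Run:
```python
import cv2
im=cv2.imread("pics/top0.png")[130:290,140:500]; cv2.imwrite("pics/top0c.png",cv2.resize(im,None,fx=2.2,fy=2.2,interpolation=cv2.INTER_CUBIC))
```

```text
(no output)
```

View pics/scene0.png

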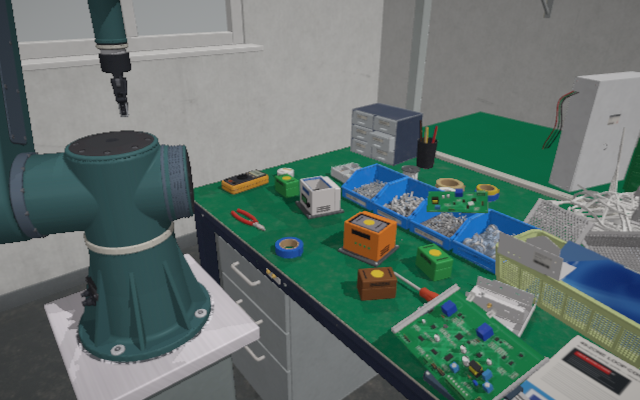

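View pics/top0c.png

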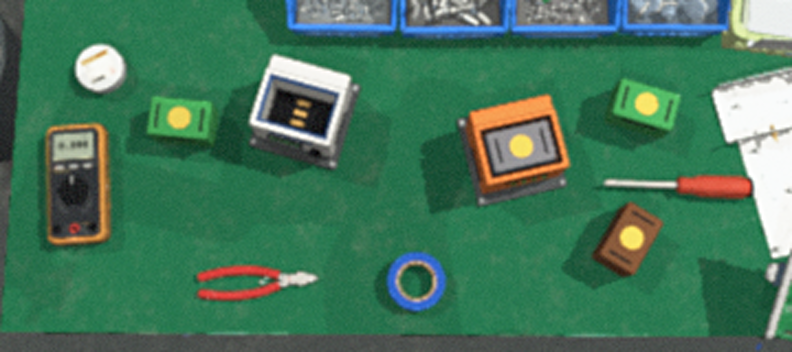

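Candidates for the pack, in top-camera pixels: the grey-topped one in the orange charger (376,196), green (222,184), green (434,177) and brown (427,238). I choose the grey one in the charger. Next are close crops for the exact geometry.

```bash
cat > h.py <<'E'
from workcell import *
import cv2,numpy as np
def P(c,uv,z):
    m=camera_model(c);K=m["camera_matrix"];T=np.array(m["world_from_camera"])
    d=np.linalg.inv(K)@[uv[0],uv[1],1]; d=T[:3,:3]@[d[0],-d[1],-d[2]]
    o=T[:3,3]; return (o+d*(z-o[2])/d[2])
def proj(c,X):
    m=camera_model(c);K=m["camera_matrix"];T=np.linalg.inv(m["world_from_camera"])
    p=T[:3,:3]@np.array(X)+T[:3,3]; q=K@[p[0],-p[1],-p[2]]; return q[:2]/q[2]
def rect(x,y,yaw,hx,hy,z,ox=0):
    c,s=np.cos(yaw),np.sin(yaw)
    return [(x+c*a-s*b,y+s*a+c*b,z) for a,b in((ox-hx,-hy),(ox+hx,-hy),(ox+hx,hy),(ox-hx,hy))]
E
python3 - <<'E'
from h import *
for c,rois in(("top",((345,175,410,230),)),("scene",((335,200,405,265),))):
    im=cv2.imread(f"pics/{c}0.png");hsv=cv2.cvtColor(im,cv2.COLOR_BGR2HSV)
    x0,y0,x1,y1=rois[0];h=hsv[y0:y1,x0:x1]
    yel=cv2.inRange(h,(22,110,120),(35,255,255))
    n,_,st,ce=cv2.connectedComponentsWithStats(yel);i=1+np.argmax(st[1:,4]);uv=ce[i]+[x0,y0];print(c,"spot",uv,st[i],P(c,uv,.077))
    g=cv2.inRange(h,(0,0,60),(180,60,255));g=cv2.bitwise_or(g,yel)
    n,lab,st,ce=cv2.connectedComponentsWithStats(g)
    k=lab[int(uv[1]-y0)+0,int(uv[0]-x0)]; print(st[k],ce[k]+[x0,y0])
    r=cv2.minAreaRect(np.argwhere(lab==k)[:,::-1].astype(np.float32)+[x0,y0]);b=cv2.boxPoints(r.__class__(r)) 
    print(np.round([P(c,q,.077) for q in b],4).tolist())
def crop(c,x0,y0,x1,y1,f,n):
    im=cv2.imread(f"pics/{c}0.png")[y0:y1,x0:x1]; return cv2.resize(im,None,fx=f,fy=f,interpolation=cv2.INTER_CUBIC)
a=crop("top",245,145,315,215,5.7,0);b=crop("top",340,165,410,235,5.7,0)
cv2.imwrite("pics/close.png",np.hstack([a,b]))
E
```

```text
top spot [376.4875 196.    ] [27 16 10 11 80] [ 0.48709451 -0.09418375  0.077     ]
[ 15   9  33  25 559] [376.34168157 196.09123435]Traceback (most recent call last):
  File "<stdin>", line 10, in <module>
cv2.error: OpenCV(4.12.0) /io/opencv/modules/imgproc/src/convhull.cpp:143: error: (-215:Assertion failed) total >= 0 && (depth == CV_32F || depth == CV_32S) in function 'convexHull'
```

Run:
```python
from h import *
for c,rois in(("top",(345,175,410,230)),("scene",(335,200,405,265))):
    im=cv2.imread(f"pics/{c}0.png");hsv=cv2.cvtColor(im,cv2.COLOR_BGR2HSV)
    x0,y0,x1,y1=rois;h=hsv[y0:y1,x0:x1]
    yel=cv2.inRange(h,(22,110,120),(35,255,255))
    n,_,st,ce=cv2.connectedComponentsWithStats(yel);i=1+np.argmax(st[1:,4]);uv=ce[i]+[x0,y0];print(c,"spot",uv,st[i],P(c,uv,.077))
    g=cv2.inRange(h,(0,0,60),(180,60,255));g=cv2.bitwise_or(g,yel)
    n,lab,st,ce=cv2.connectedComponentsWithStats(g)
    k=lab[int(uv[1]-y0),int(uv[0]-x0)]; print(st[k])
    w=np.array([P(c,q+[x0,y0],.077)[:2] for q in np.argwhere(lab==k)[:,::-1]])*1000
    print(cv2.minAreaRect(w.astype(np.float32)))
    e,v=np.linalg.eigh(np.cov(w.T));print(w.mean(0),np.degrees(np.arctan2(v[1,1],v[0,1])),np.sqrt(12*e))
def crop(x0,y0,f):
    im=cv2.imread("pics/top0.png")[y0:y0+70,x0:x0+70]; return cv2.resize(im,None,fx=f,fy=f,interpolation=cv2.INTER_CUBIC)
a=crop(245,145,5.7);b=crop(340,165,5.7)
cv2.imwrite("pics/close.png",np.hstack([a,b]))
```

```text
top spot [376.4875 196.    ] [27 16 10 11 80] [ 0.48709451 -0.09418375  0.077     ]
[ 15   9  33  25 559]
((487.1953430175781, -94.04882049560547), (48.20953369140625, 74.01224517822266), 13.91641902923584)
[486.89853555 -93.83150468] 104.22779721023089 [48.36838834 74.69492812]
scene spot [368.8        221.93333333] [29 20 11  5 45] [ 0.49008997 -0.09480757  0.077     ]
[ 16  15  36  17 320]
((487.9356384277344, -97.82341766357422), (49.41846466064453, 74.65526580810547), 13.078372955322266)
[487.44198414 -98.85460342] 102.25258997238767 [49.67311888 75.87560135]
```

View pics/close.png

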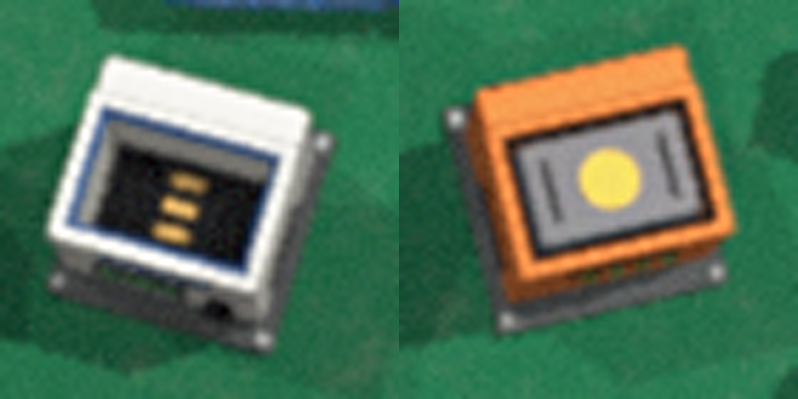

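Run:
```python
from h import *
def f(pts,o,n):
    w=np.array([P("top",(p[0]/5.7+o[0]-.4,p[1]/5.7+o[1]-.4),.077)[:2]*1000 for p in pts])
    (c,s,a)=cv2.minAreaRect(w.astype(np.float32)); print(n,w.mean(0),s,a,[np.round(np.linalg.norm(w[i]-w[i-1]),1) for i in range(4)])
f([(103,108),(280,155),(247,273),(67,226)],(245,145),"tester trim")
f([(108,140),(286,100),(319,220),(139,260)],(340,165),"charger trim")
im=cv2.imread("pics/top0.png");hsv=cv2.cvtColor(im,cv2.COLOR_BGR2HSV)
b=cv2.inRange(hsv[150:215,245:315],(105,90,40),(130,255,255))
w=np.array([P("top",q+[245,150],.077)[:2]*1000 for q in np.argwhere(b)[:,::-1]]);print(len(w),cv2.minAreaRect(w.astype(np.float32)))
im=cv2.imread("pics/scene0.png");hsv=cv2.cvtColor(im,cv2.COLOR_BGR2HSV)
b=cv2.inRange(hsv[170:220,295:345],(105,70,40),(130,255,255))
w=np.array([P("scene",q+[295,170],.077)[:2]*1000 for q in np.argwhere(b)[:,::-1]]);print(len(w),cv2.minAreaRect(w.astype(np.float32)))
from scipy.spatial.transform import Rotation as R
s=observe();q=s["tcp_rot"];print(np.round(R.from_quat(q[[1,2,3,0]]).as_matrix(),4))
```

```text
tester trim [530.75756844 154.99680906] (80.70538330078125, 54.6009521484375) 75.50891876220703 [np.float64(54.6), np.float64(80.1), np.float64(54.1), np.float64(80.7)]
charger trim [486.78083845 -95.37524213] (54.15135192871094, 79.63176727294922) 13.282515525817871 [np.float64(53.8), np.float64(79.1), np.float64(54.2), np.float64(79.3)]
105 ((525.1356201171875, 157.360595703125), (78.13510131835938, 63.91581726074219), 74.21836853027344)
95 ((535.1055908203125, 129.611572265625), (122.37982940673828, 115.78446960449219), 48.41291427612305)
[[-9.566e-01  2.915e-01 -1.000e-04]
 [ 2.915e-01  9.566e-01 -1.000e-04]
 [ 0.000e+00 -2.000e-04 -1.000e+00]]
```

I read the tester slot at about (531,155) with yaw −14.5°, and the pack at about (487.5,−94.3) with yaw +14°. Both match the sizes given. The look-alikes are ruled out: the close crop shows the grey pack with the yellow spot in the orange charger. I'll move over the charger and shut the fingers on the way.

Emit:
servo_tool([
  [[-493,-548,90,0,0,1.03,0],[-493,-548,90,0,0,1.03,0],[-493,-548,90,0,0,1.03,0],[-493,-548,90,0,0,1.03,0],[-493,-548,90,0,0,1.03,0]],
])

```text
time_s: 1.62
position: [0.3069, 0.2913, 0.2185]
tcp_rot: [0.0, 0.581, 0.814, 0.001]
wrist_force: [1.0, 0.4, 0.5]
gripper_width: 0.0001
grip_force: 0.0
```

```bash
cat >> h.py <<'E'
from scipy.spatial.transform import Rotation as R
def go(x,y,z,ydeg):
    "shift (mm) and rotvec in tool axes from the measured pose to TCP (mm), tool y at ydeg"
    s=observe();q=s["tcp_rot"];r=R.from_quat(q[[1,2,3,0]])
    a=np.radians(ydeg);yv=np.array([np.cos(a),np.sin(a),0]);zv=np.array([0,0,-1.]);t=R.from_matrix(np.c_[np.cross(yv,zv),yv,zv])
    print("t",round(s["time_s"],2),"pos",np.round(s["position"]*1000,1),"F",np.round(s["wrist_force"],1),"w",round(s["gripper_width"]*1000,1))
    print("->",np.round(r.inv().apply(np.array([x,y,z])-s["position"]*1000),1),np.round((r.inv()*t).as_rotvec(),3))
E
python3 -c "from h import *;go(487.5,-94.3,130,14)"
```

```text
t 1.62 pos [306.9 291.3 218.5] F [1.  0.4 0.5] w 0.1
-> [-423.4   45.    88.5] [ 0.001 -0.     0.088]
```

Emit:
servo_tool([
  [[-423,45,70,0,0,0.06,0],[-423,45,70,0,0,0.06,0],[-423,45,70,0,0,0.06,0],[-423,45,70,0,0,0.06,0],[-423,45,70,0,0,0.06,0]],
])

```text
time_s: 2.25
position: [0.4394, 0.0122, 0.1677]
tcp_rot: [0.001, 0.603, 0.798, 0.0]
wrist_force: [0.3, 1.0, -0.1]
gripper_width: 0.0001
grip_force: 0.0
```

```bash
python3 -c "from h import *;go(487.5,-94.3,120,14)"
```

```text
t 2.25 pos [439.4  12.2 167.7] F [ 0.3  1.  -0.1] w 0.1
-> [-115.6   17.    47.8] [0.001 0.    0.033]
```

Emit:
servo_tool([
  [[-58,8,24,0,0,0.03,0],[-115,17,46,0,0,0.03,0],[-115,17,46,0,0,0.03,0],[-115,17,46,0,0,0.03,0],[-115,17,46,0,0,0.03,0]],
])

```text
time_s: 2.88
position: [0.4857, -0.0905, 0.1221]
tcp_rot: [-0.0, 0.614, 0.789, 0.0]
wrist_force: [0.0, -0.2, 0.7]
gripper_width: -0.0001
grip_force: 0.0
```

```bash
python3 -c "
from h import *;go(487.5,-94.3,103,14)
im=snapshot('top')
a=cv2.resize(im[165:235,340:410],None,fx=5.7,fy=5.7,interpolation=cv2.INTER_CUBIC)
im=snapshot('scene')
b=cv2.resize(im[195:265,335:405],None,fx=5.7,fy=5.7,interpolation=cv2.INTER_CUBIC)
cv2.imwrite('pics/c2.png',np.hstack([a,b])[:,:,::-1])"
```

```text
t 2.88 pos [485.7 -90.5 122.1] F [ 0.  -0.2  0.7] w -0.1
-> [-4.1  0.8 19.1] [-0.    -0.     0.004]
```

View pics/c2.png

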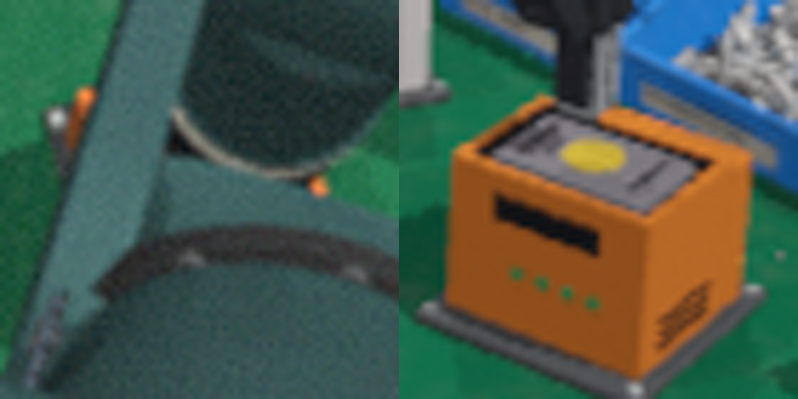

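The shut fingertips hang over the yellow spot: scene pixel (368,213), with the spot at (369,222). The pack is still flush. I'll close in, then go slowly.

Emit:
servo_tool([
  [[-4,1,7,0,0,0,0],[-4,1,13,0,0,0,0],[-4,1,15,0,0,0,0],[-4,1,16,0,0,0,0],[-4,1,17,0,0,0,0]],
])

```text
time_s: 3.6
position: [0.4883, -0.0953, 0.1047]
tcp_rot: [0.0, 0.614, 0.789, -0.0]
wrist_force: [0.2, 0.2, -0.6]
gripper_width: 0.0
grip_force: 0.0
```

Emit:
servo_tool([
  [[0,0,1.2,0,0,0,0],[0,0,2.4,0,0,0,0],[0,0,3.6,0,0,0,0],[0,0,4.8,0,0,0,0],[0,0,6,0,0,0,0]],
])

```text
time_s: 4.22
position: [0.4883, -0.0953, 0.0993]
tcp_rot: [0.0, 0.614, 0.789, -0.0]
wrist_force: [-3.0, 1.0, 8.6]
gripper_width: 0.0002
grip_force: 4.2
```

Emit:
servo_tool([
  [[0,0,1,0,0,0,0],[0,0,2,0,0,0,0],[0,0,3,0,0,0,0]],
])

```text
time_s: 4.6
position: [0.4883, -0.0953, 0.0964]
tcp_rot: [0.0, 0.614, 0.789, -0.0]
wrist_force: [-2.0, 0.7, 10.8]
gripper_width: 0.0001
grip_force: 4.9
```

Emit:
servo_tool([
  [[0,0,1,0,0,0,0],[0,0,2,0,0,0,0]],
])

```text
time_s: 4.85
position: [0.4883, -0.0953, 0.0945]
tcp_rot: [0.0, 0.614, 0.789, 0.0]
wrist_force: [-1.9, 0.5, 10.1]
gripper_width: -0.0001
grip_force: 5.1
```

Emit:
servo_tool([
  [[0,0,1,0,0,0,0],[0,0,2,0,0,0,0]],
])

```text
time_s: 5.1
position: [0.4883, -0.0954, 0.0931]
tcp_rot: [0.0, 0.614, 0.789, -0.0]
wrist_force: [-5.6, 2.0, 25.6]
gripper_width: -0.0001
grip_force: 12.6
```

The stop is reached. I'll back off upward and open.

Emit:
servo_tool([
  [[0,0,-10,0,0,0,0],[0,0,-30,0,0,0,0],[0,0,-50,0,0,0,0.5],[0,0,-50,0,0,0,1],[0,0,-50,0,0,0,1]],
])

```text
time_s: 5.72
position: [0.4879, -0.0951, 0.1412]
tcp_rot: [-0.0, 0.614, 0.789, -0.0]
wrist_force: [0.4, 0.6, -1.0]
gripper_width: 0.0541
grip_force: 0.0
```

```bash
python3 -c "
from h import *;go(487.5,-94.3,105,14)
im=snapshot('scene')
b=cv2.resize(im[185:265,325:415],None,fx=6,fy=6,interpolation=cv2.INTER_CUBIC)
cv2.imwrite('pics/c3.png',b[:,:,::-1])"
```

```text
t 5.72 pos [487.9 -95.1 141.2] F [ 0.4  0.6 -1. ] w 54.1
-> [ 0.9 -0.1 36.2] [-0.001 -0.     0.003]
```

View pics/c3.png

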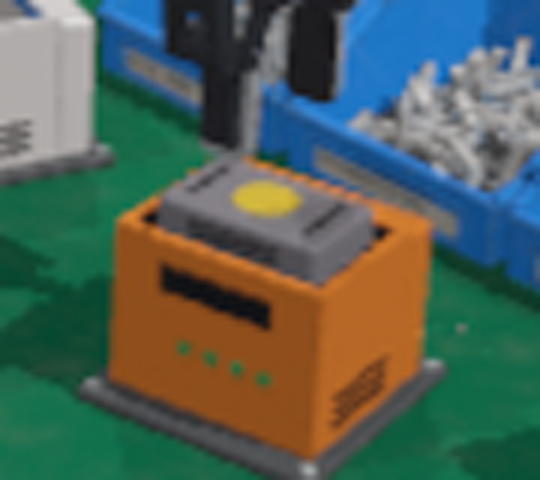

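The pack has popped up and stands proud in the charger, its spot at scene (369,218). I'll lower with open fingers, then grip.

Emit:
servo_tool([
  [[0,0,0,0,0,0,1],[0,0,20,0,0,0,1],[0,0,34,0,0,0,1],[0,0,40,0,0,0,1],[0,0,40,0,0,0,1]],
])

```text
time_s: 6.4
position: [0.4879, -0.0952, 0.1012]
tcp_rot: [-0.001, 0.614, 0.789, -0.0]
wrist_force: [0.0, 0.2, 0.9]
gripper_width: 0.0857
grip_force: 0.0
```

Emit:
servo_tool([
  [[0,0,0,0,0,0,0.65],[0,0,0,0,0,0,0.45],[0,0,0,0,0,0,0.3],[0,0,0,0,0,0,0.3],[0,0,0,0,0,0,0.3]],
])

```text
time_s: 7.02
position: [0.4885, -0.0954, 0.102]
tcp_rot: [0.0, 0.614, 0.789, 0.0]
wrist_force: [-1.0, 0.3, 4.7]
gripper_width: 0.0441
grip_force: 66.5
```

Emit:
servo_tool([
  [[0,0,-4,0,0,0,0],[0,0,-10,0,0,0,0],[0,0,-20,0,0,0,0],[0,0,-35,0,0,0,0],[0,0,-50,0,0,0,0]],
])

```text
time_s: 7.65
position: [0.4884, -0.0953, 0.153]
tcp_rot: [0.0, 0.614, 0.789, 0.0]
wrist_force: [0.4, 0.7, -1.6]
gripper_width: 0.0442
grip_force: 65.7
```

```bash
python3 -c "
from h import *;go(531,155,190,-14.5)
im=snapshot('scene')
b=cv2.resize(im[155:265,325:415],None,fx=5,fy=5,interpolation=cv2.INTER_CUBIC)
cv2.imwrite('pics/c4.png',b[:,:,::-1])"
```

```text
t 7.65 pos [488.4 -95.3 153. ] F [ 0.4  0.7 -1.6] w 44.2
-> [232.2 102.7 -37.1] [0.    0.    0.501]
```

View pics/c4.png

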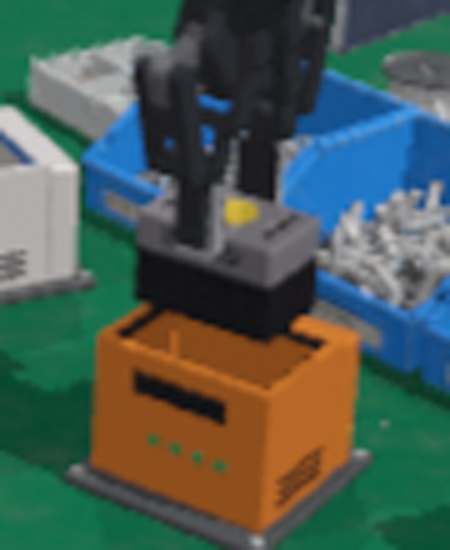

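The pack is gripped centrally and hangs level above the charger. Next it goes over the tester.

Emit:
servo_tool([
  [[0,0,-37,0,0,0,0],[40,18,-37,0,0,0.1,0],[90,40,-37,0,0,0.25,0],[145,64,-37,0,0,0.4,0],[200,89,-37,0,0,0.5,0]],
])

```text
time_s: 8.32
position: [0.5258, 0.1222, 0.1894]
tcp_rot: [0.0, 0.792, 0.611, 0.0]
wrist_force: [0.6, -0.1, -2.2]
gripper_width: 0.0442
grip_force: 65.7
```

```bash
python3 -c "
from h import *;go(531,155,190,-14.5)"
```

```text
t 8.32 pos [525.8 122.2 189.4] F [ 0.6 -0.1 -2.2] w 44.2
-> [33.1 -3.3 -0.6] [ 0.001 -0.    -0.004]
```

Emit:
servo_tool([
  [[16,-2,0,0,0,0,0],[32,-3,0,0,0,0,0],[32,-3,15,0,0,0,0],[32,-3,32,0,0,0,0],[32,-3,35,0,0,0,0]],
])

```text
time_s: 8.95
position: [0.5291, 0.1505, 0.1518]
tcp_rot: [-0.001, 0.791, 0.612, -0.002]
wrist_force: [0.1, 0.1, -2.0]
gripper_width: 0.0441
grip_force: 65.6
```

```bash
python3 -c "
from h import *;go(531,155,140,-14.5)
z=.077
im=snapshot('scene').copy()
im2=im.copy()
f=6;x0,y0=275,130
b=cv2.resize(im[y0:y0+95,x0:x0+90],None,fx=f,fy=f,interpolation=cv2.INTER_CUBIC)
for hx,hy,c in((24.5,37.5,(255,0,0)),(28.5,41.5,(255,0,255))):
    p=np.array([(proj('scene',X)-[x0,y0]+.5)*f for X in rect(.531,.155,np.radians(-14.5),hx/1e3,hy/1e3,z)])
    cv2.polylines(b,[np.int32(p)],1,c,1)
cv2.imwrite('pics/c5.png',b[:,:,::-1])"
```

```text
t 8.95 pos [529.1 150.5 151.8] F [ 0.1  0.1 -2. ] w 44.1
-> [ 4.8  0.8 11.8] [-0.004  0.002 -0.001]
```

View pics/c5.png

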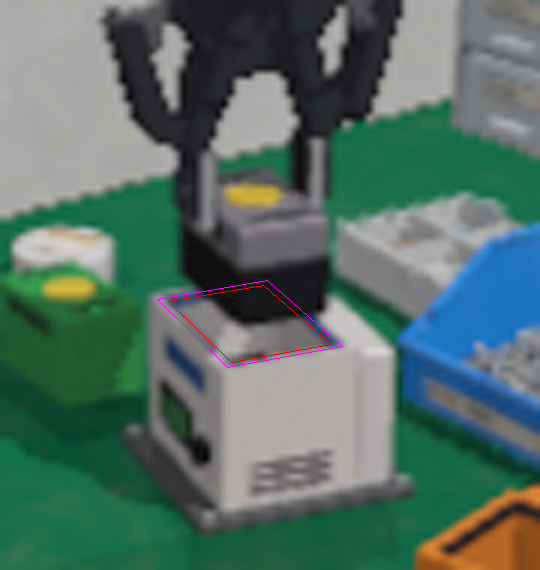

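The overlay of my slot estimate sits on the visible mouth, corners at crop (228,365) and (342,345), so the tester pose is good to about 2 mm. I'll correct the lag and settle just above.

Emit:
servo_tool([
  [[2,0.5,2,0,0,0,0],[4,1,4,0,0,0,0],[4,1,6,0,0,0,0],[4,1,6,0,0,0,0]],
])

```text
time_s: 9.5
position: [0.5325, 0.1559, 0.1477]
tcp_rot: [0.0, 0.79, 0.613, -0.0]
wrist_force: [0.6, -0.4, -2.7]
gripper_width: 0.0442
grip_force: 65.6
```

```bash
python3 -c "
from h import *;go(531,155,140,-14.5)
im=snapshot('top')
f=7;x0,y0=245,145
b=cv2.resize(im[y0:y0+70,x0:x0+70],None,fx=f,fy=f,interpolation=cv2.INTER_CUBIC)
cv2.imwrite('pics/c6.png',b[:,:,::-1])"
```

```text
t 9.5 pos [532.5 155.9 147.7] F [ 0.6 -0.4 -2.7] w 44.2
-> [-1.2 -1.3  7.7] [-0.     0.     0.001]
```

Emit:
servo_tool([
  [[-2,-1,3,0,0,0,0],[-2,-1,7,0,0,0,0],[-2,-1,11,0,0,0,0],[-2,-1,14,0,0,0,0],[-2,-1,17,0,0,0,0]],
])

```text
time_s: 10.18
position: [0.5311, 0.1541, 0.1304]
tcp_rot: [0.0, 0.791, 0.612, -0.0]
wrist_force: [-0.0, 0.4, -1.5]
gripper_width: 0.0441
grip_force: 65.6
```

Emit:
servo_tool([
  [[0,0,4,0,0,0,0],[0,0,8,0,0,0,0],[0,0,12,0,0,0,0],[0,0,16,0,0,0,0],[0,0,20,0,0,0,0]],
])

```text
time_s: 10.8
position: [0.5311, 0.1541, 0.1104]
tcp_rot: [0.0, 0.791, 0.612, -0.0]
wrist_force: [-0.2, -0.7, -2.6]
gripper_width: 0.0445
grip_force: 65.6
```

Emit:
servo_tool([
  [[0,0,3,0,0,0,0],[0,0,5,0,0,0,0],[0,0,6.5,0,0,0,0],[0,0,7.5,0,0,0,0],[0,0,7.5,0,0,0,0]],
])

```text
time_s: 11.42
position: [0.5311, 0.1541, 0.1032]
tcp_rot: [0.0, 0.791, 0.612, -0.0]
wrist_force: [0.6, 0.0, -2.4]
gripper_width: 0.0446
grip_force: 65.6
```

Emit:
servo_tool([
  [[0,0,0.5,0,0,0,0.6],[0,0,0.5,0,0,0,0.8],[0,0,0.5,0,0,0,0.8],[0,0,-15,0,0,0,0.8],[0,0,-35,0,0,0,0.8]],
])

```text
time_s: 12.05
position: [0.531, 0.1541, 0.1391]
tcp_rot: [-0.0, 0.791, 0.612, -0.0]
wrist_force: [0.6, 0.1, 0.4]
gripper_width: 0.0685
grip_force: 0.0
```

Emit:
servo_tool([
  [[0,0,-3,0,0,0,0.4],[0,0,-3,0,0,0,0],[0,0,-3,0,0,0,0],[0,0,-3,0,0,0,0]],
])

```text
time_s: 12.55
position: [0.5307, 0.154, 0.1406]
tcp_rot: [-0.0, 0.791, 0.612, -0.001]
wrist_force: [0.6, 0.8, 0.3]
gripper_width: 0.0001
grip_force: 0.0
```

```bash
python3 -c "
from h import *;go(531,155,118,-14.5)
im=snapshot('scene').copy()
f=6;x0,y0=275,130
b=cv2.resize(im[y0:y0+95,x0:x0+90],None,fx=f,fy=f,interpolation=cv2.INTER_CUBIC)
cv2.imwrite('pics/c7.png',b[:,:,::-1])"
```

```text
t 12.55 pos [530.7 154.  140.6] F [0.6 0.8 0.3] w 0.1
-> [ 1.   0.1 22.6] [-0.001  0.001  0.001]
```

View pics/c7.png

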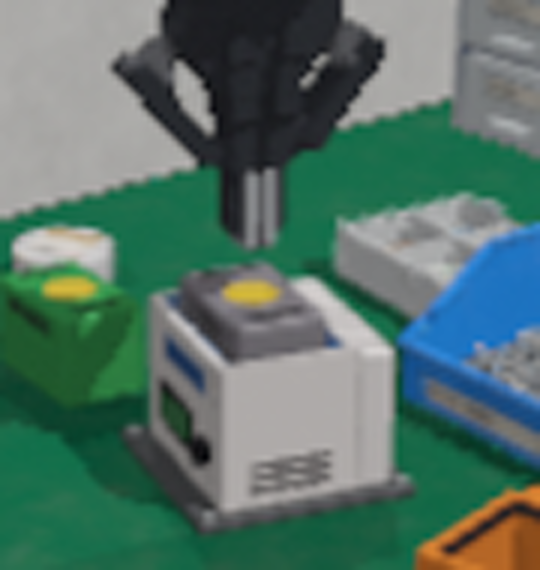

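The pack stands upright and about 14 mm proud in the tester (spot at crop (250,292)), with the shut fingers above it. Now I'll press.

Emit:
servo_tool([
  [[0.5,0,8,0,0,0,0],[1,0,15,0,0,0,0],[1,0,19,0,0,0,0],[1,0,21,0,0,0,0],[1,0,22,0,0,0,0]],
])

```text
time_s: 13.22
position: [0.5314, 0.1551, 0.1191]
tcp_rot: [0.0, 0.791, 0.612, -0.0]
wrist_force: [0.7, -0.0, -0.5]
gripper_width: 0.0002
grip_force: 0.0
```

Emit:
servo_tool([
  [[0,0,1.2,0,0,0,0],[0,0,2.4,0,0,0,0],[0,0,3.6,0,0,0,0],[0,0,4.8,0,0,0,0],[0,0,6,0,0,0,0]],
])

```text
time_s: 13.85
position: [0.5315, 0.1551, 0.1136]
tcp_rot: [0.0, 0.791, 0.612, 0.0]
wrist_force: [-0.9, -1.3, 5.0]
gripper_width: 0.0
grip_force: 2.8
```

Emit:
servo_tool([
  [[0,0,1.2,0,0,0,0],[0,0,2.4,0,0,0,0],[0,0,3.6,0,0,0,0],[0,0,4.8,0,0,0,0],[0,0,6,0,0,0,0]],
])

```text
time_s: 14.48
position: [0.5315, 0.1551, 0.1077]
tcp_rot: [0.0, 0.79, 0.612, 0.0]
wrist_force: [-1.5, 0.3, 6.8]
gripper_width: -0.0001
grip_force: 3.3
```

Emit:
servo_tool([
  [[0,0,1.2,0,0,0,0],[0,0,2.4,0,0,0,0],[0,0,3.6,0,0,0,0],[0,0,4.8,0,0,0,0],[0,0,6,0,0,0,0]],
])

```text
time_s: 15.1
position: [0.5315, 0.1551, 0.1018]
tcp_rot: [0.0, 0.79, 0.612, 0.0]
wrist_force: [-1.6, -0.5, 7.6]
gripper_width: 0.0002
grip_force: 3.9
```

Emit:
servo_tool([
  [[0,0,1,0,0,0,0],[0,0,2,0,0,0,0],[0,0,3,0,0,0,0]],
])

```text
time_s: 15.48
position: [0.5315, 0.1551, 0.099]
tcp_rot: [0.0, 0.79, 0.612, 0.0]
wrist_force: [-2.5, -1.2, 8.6]
gripper_width: -0.0002
grip_force: 4.5
```

Emit:
servo_tool([
  [[0,0,1,0,0,0,0],[0,0,2,0,0,0,0]],
])

```text
time_s: 15.72
position: [0.5315, 0.1551, 0.097]
tcp_rot: [0.0, 0.791, 0.612, 0.0]
wrist_force: [-2.0, -0.9, 9.8]
gripper_width: -0.0003
grip_force: 4.7
```

Emit:
servo_tool([
  [[0,0,1,0,0,0,0],[0,0,1.7,0,0,0,0]],
])

```text
time_s: 15.98
position: [0.5315, 0.1551, 0.0953]
tcp_rot: [0.0, 0.79, 0.612, 0.0]
wrist_force: [-3.1, -0.7, 12.1]
gripper_width: 0.0001
grip_force: 5.8
```

Emit:
servo_tool([
  [[0,0,0.4,0,0,0,0],[0,0,0.8,0,0,0,0]],
])

```text
time_s: 16.23
position: [0.5315, 0.1551, 0.095]
tcp_rot: [0.0, 0.79, 0.612, 0.0]
wrist_force: [-4.7, -1.5, 16.9]
gripper_width: -0.0002
grip_force: 8.2
```

Emit:
servo_tool([
  [[0,0,-3,0,0,0,0],[0,0,-10,0,0,0,0],[0,0,-30,0,0,0,0],[0,0,-60,0,0,0,0],[0,0,-90,0,0,0,0]],
])

```text
time_s: 16.85
position: [0.5311, 0.1551, 0.1843]
tcp_rot: [-0.0, 0.791, 0.612, -0.0]
wrist_force: [-0.1, -0.2, -1.2]
gripper_width: -0.0003
grip_force: 0.0
```

Emit:
servo_tool([
  [[0,0,-20,0,0,0,0],[0,0,-20,0,0,0,0],[0,0,-20,0,0,0,0],[0,0,-20,0,0,0,0],[0,0,-20,0,0,0,0]],
])

```text
time_s: 17.48
position: [0.5309, 0.155, 0.2028]
tcp_rot: [-0.0, 0.791, 0.612, -0.001]
wrist_force: [0.3, 0.9, -0.5]
gripper_width: 0.0005
grip_force: 0.0
```

```bash
python3 -c "
from h import *;go(531,155,118,-14.5)
im=snapshot('scene').copy()
f=6;x0,y0=275,130
b=cv2.resize(im[y0:y0+95,x0:x0+90],None,fx=f,fy=f,interpolation=cv2.INTER_CUBIC)
cv2.imwrite('pics/c8.png',b[:,:,::-1])"
```

```text
t 17.48 pos [530.9 155.  202.8] F [ 0.3  0.9 -0.5] w 0.5
-> [ 0.1  0.2 84.8] [-0.002  0.001  0.001]
```

View pics/c8.png

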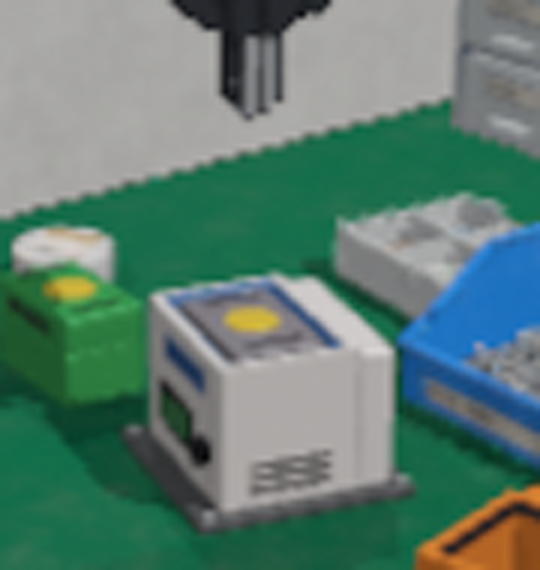

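The pack is locked flush in the tester (spot at crop (252,319)) more than a second after release, and the gripper is clear of it.

```bash
python3 -c "from workcell import *;print(close_job())"
```

```text
the job is handed in; nothing more can be done
None
```

The battery pack is locked flush in the white tester, confirmed by picture after letting go, and the job is handed in at about 17.5 s; peak press force was 25.6 N on the charger and 16.9 N on the tester.

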